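Measure the sample bottle in the bench caliper

TASK

Stand the smallest amber bottle upright on the bed of the bench caliper, between its two jaws, setting it down without dropping it. Then slide the moving jaw shut until it presses the bottle firmly against the fixed jaw, and leave the jaws closed on the bottle.

Things in the scene. Friction and masses are not known exactly. Their poses are not given: they have to be found in the camera images.
- sample: The bottle to measure: smallest of three loose amber glass bottles (the others are 145 and 178 mm tall). 112 mm tall, about 0.2 kg; round body 44 mm in diameter up to 64 mm, shoulder to 80 mm, neck 24 mm, aluminium screw cap 28 mm in diameter from 90 to 112 mm, by which it can be lifted from above. Origin: centre of its underside; z up along its axis.
- gauge: Bench caliper fixed to the table: flat steel bed 90 (x) by 280 (y) mm, its top 8 mm above the table, open above and at both sides. Origin: centre of the bed's underside; x across, y along, z up. At its +y end a dark fixed jaw, 50 mm wide, 52 mm high over the table; its measuring face is at y = +110 mm and looks to -y. The bottle goes on the bed before this face, on the centre line x = 0.
- slide_jaw: Sliding jaw, starts 90 to 110 mm open. Axes as the gauge's; +y shuts it; 1.5 N moves it and it stays where left. Origin: under its measuring face (looks to +y), at mid-width, table height. Jaw plate 50 mm wide, 52 high; behind it a carriage 30 mm high back to y = -97 mm, with an upright square post, 22 by 22 mm, centred at y = -65 mm, from 30 to 80 mm up: the handle to grip or push.

How it is judged (in metres and radians):
On the way, in this order (a step that is already met when the one before it is completed fails the run):
1. the smallest bottle stands upright on the bed between the open jaws and has been let go (x of sample in the frame of gauge between -0.02 and 0.02 m and y of sample in the frame of gauge below 0.095 m and y of sample in the frame of slide_jaw above 0.015 m and z of sample in the frame of gauge between 0.004 and 0.012 m and angle between sample's own z axis and vertical below 0.17 rad and contact force between sample and the fingers below 0.1 N), for 0.2 s.
2. the sliding jaw presses the bottle against the fixed jaw (contact force above 1 N) (contact force between slide_jaw and sample above 1 N and y of slide_jaw in the frame of gauge above 0.063 m and y of sample in the frame of gauge above 0.085 m and contact force between sample and the fingers below 0.1 N), for 0.05 s.
At the end, for the whole second after the job is handed in: The smallest bottle stands at rest on the caliper's bed, within 10 degrees of upright and 22 mm of the centre line, its axis within about 10 mm of where it is when it touches the fixed jaw; the jaws are closed on it (gap 38 to 54 mm) (y of slide_jaw in the frame of gauge between 0.056 and 0.072 m and x of sample in the frame of gauge between -0.022 and 0.022 m and y of sample in the frame of gauge between 0.076 and 0.095 m and z of sample in the frame of gauge between 0.004 and 0.012 m and angle between sample's own z axis and vertical below 0.17 rad and linear speed of sample below 0.02 m/s).
It fails at once if the bottle is dropped or knocked flying (moving faster than 0.6 m/s out of the fingers) (linear speed of sample above 0.6 m/s and contact force between sample and the fingers below 0.1 N).
It also fails if it takes over 48 s, if anything falls off the work surface, if the arm or the gripper's body presses on something with over 40 N, if the wrist force passes 120 N, or if a joint passes its speed limit or range.

ROBOT

A 6-joint arm with a two-finger parallel gripper is mounted at the origin on the work surface. World frame = base frame: x ahead of the robot, y to its left, z up, the work surface at z = 0. Lengths are in m, angles in degrees, forces in N, time in s.
With the tool pointing down it reaches from about 0.375 to 0.75 m from the base axis. Payload 9 kg.
Tool frame: the origin (TCP) lies where the fingers leave the gripper's body, on its centre line; the fingertips stand 73 mm ahead of it and the grasp point (between the pads) lies 54 mm ahead of it (robot.tip_reach is the distance from the TCP to the fingertips, in m); z points along the fingers, y is the line along which they close (so a half turn about z gives the same grasp; the last joint's range is limited). The gripper opens to 85 mm and grips with 20 to 120 N. Pads are 22 mm wide; open, the fingers measure 114 mm over their backs; the gripper's body (76 mm by 85 mm) begins 54 mm behind the grasp point. The pads swing forward as they close: fully open they stand 13 mm farther back than shut.
Start: joints at [-78.134, 5.964, 5.575, 89.605, 0, 77.527], TCP at [0.247, -0.547, 0.304] pointing down, gripper open.
Joint ranges: [-171.21, 171.21], [-48.23, 106.86], [-62.78, 66.21], [-105.2, 120.99], [-86.42, 89.51], [-180, 180]. Speed limits (degrees/s): [127.2, 127.2, 147.25, 180, 180, 180].

INTERFACE

Orientations are given as [roll, pitch, yaw] about the fixed x, y, z axes, in that order (R = Rz(yaw) Ry(pitch) Rx(roll)).
In Python, from plant import robot gives the robot as it stands. Calls block until the motion is done:
- robot.move_pose(position, orientation): joint-space move of the TCP to a pose.
- robot.line_to(position, vel=0.15, rotation=None, guard=None): straight line of the TCP; rotation=None keeps the orientation; vel is the mean speed in m/s. With guard (N) it stops when the force on the tool has changed by that much, and returns True; else False.
- robot.goto_joints(angles): joint-space move.
- robot.set_gripper(opening): finger opening in m; the grip force is fixed at half the most; returns when the fingers have stopped.
- robot.pause(seconds).
- robot.ik(position, orientation): joint angles nearest the present ones, or None.
- robot.observe(): the state.
- robot.grab_frame(name): name is "scene" or "side" or "wrist"; returns the picture (400x640x3 uint8, blue, green, red); there is no depth.
- robot.get_calibration(name): a dict with "vertical_fov" (degrees; the focal length in pixels is half the picture's height over the tangent of half this angle, whatever the lens; pixels are square), "cx", "cy" (the principal point, pixels), "rvec" (rotation vector, rad) and "tvec" (3), from world to camera coordinates, as OpenCV has them. Camera axes: x right, y down, z forward; pixel columns grow to the right and rows downward; lengths in m; the calibration is good to about 2 mm. A picture is of the moment at which its call begins: read the wrist's pose just before it. get_calibration takes no time and is no camera call; for the wrist camera it gives the pose at the moment of the call.
A pose or a line that the arm cannot do raises robot.IKError and nothing moves.
- robot.job_done(): hands the job in; it is judged then, once.
The state is a dict: "time": time; "q": joint angles; "qvel": joint speeds; "joint_torque": joint torques, N m; "tool_pos": TCP position; "tcp_rot": TCP orientation; "ft_force": force on the tool from outside, world axes, zero at the start; "torque": the same for the moment, N m; "gripper_width": finger opening in m; "gripper_force": force on a finger pad.
Only numpy, scipy, OpenCV 4.12 (cv2) and the standard library are available. Lean on these libraries where they do the work, as an engineer would, in place of code of your own. Each camera call takes 0.05 s, during which the arm holds its last target. There are 200 camera calls.

## Working session

There is one attempt and no reset: what is moved stays moved. The work goes in short steps, each a Python script; the robot and the scene stay as the last script left them, time stands still between calls to the robot, and variables do not carry over. Pictures are saved under pics/ and viewed, at most 10 in all, crops included, and the job is handed in when it is done.

```bash
mkdir -p pics; ls
python3 - <<'E'
from plant import robot
import cv2, numpy as np
for n in("scene","side"):
    cv2.imwrite(f"pics/{n}0.png",robot.grab_frame(n)); c=robot.get_calibration(n)
    R=cv2.Rodrigues(np.array(c["rvec"],float))[0]; print(n,c,"cam at",-R.T@np.array(c["tvec"]).ravel())
E
```

```text
pics
scene {'vertical_fov': 55.98212828108002, 'cx': 322.275335004967, 'cy': 205.61898446605247, 'rvec': array([ 1.90933194,  1.47581264, -0.6642877 ]), 'tvec': array([-0.22250337, -0.28507877,  1.12493287])} cam at [ 1.04684863 -0.02871887  0.54729772]
side {'vertical_fov': 45.635523764271724, 'cx': 321.6817973105601, 'cy': 198.55261438092867, 'rvec': array([ 0.7803808 , -2.54934687,  1.15116014]), 'tvec': array([0.490342  , 0.14532139, 0.61565052])} cam at [0.20427615 0.57777005 0.51481275]
```

View pics/scene0.png

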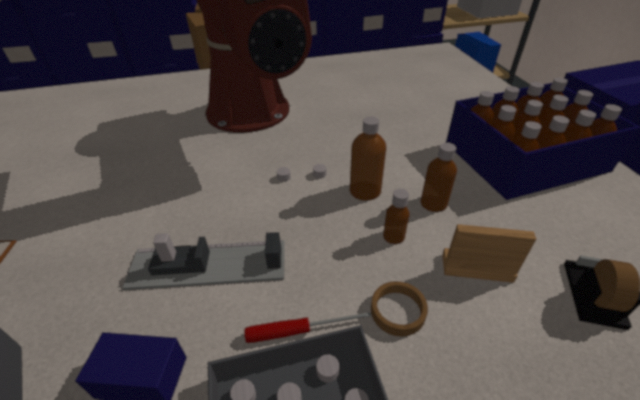

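View pics/side0.png

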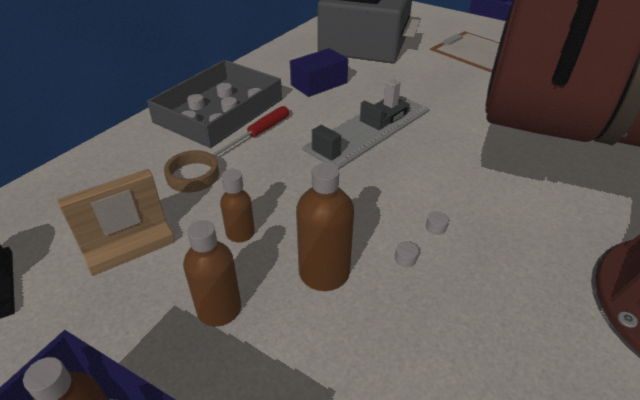

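The smallest bottle is in scene at about (396,220), with its cap at (400,198), and in side at (237,205), with its cap at (233,181). The caliper is in scene at (122–285, 235–287), with the fixed jaw at (273,250) and the post at (163,245). In side it runs from (305,150) to (430,105). I'll enlarge these areas to read exact pixels.

Run:
```python
import cv2, numpy as np
s=cv2.imread("pics/scene0.png"); d=cv2.imread("pics/side0.png")
def crop(im,x,y,w,h,k):
    c=cv2.resize(im[y:y+h,x:x+w],None,fx=k,fy=k,interpolation=cv2.INTER_CUBIC)
    c=cv2.convertScaleAbs(c,alpha=1.4)
    for i in range(0,w,10):
        if (x+i)%10==0: cv2.line(c,(i*k,0),(i*k,6 if (x+i)%50 else 14),(0,255,255),1)
    for j in range(0,h,10): cv2.line(c,(0,j*k),(6 if (y+j)%50 else 14,j*k),(0,255,255),1)
    return c
a=crop(s,110,225,200,70,4); b=crop(d,290,70,150,100,3); 
b=np.hstack([b,np.zeros((300,350,3),np.uint8)]);b[:,460:460+320][:]=0
e=crop(d,210,165,40,80,3); f=crop(s,375,185,40,65,4)
b[:240,455:575]=e; b[:260,600:760]=f
cv2.imwrite("pics/c1.png",np.vstack([a,b]))
```

```text
(no output)
```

View pics/c1.png

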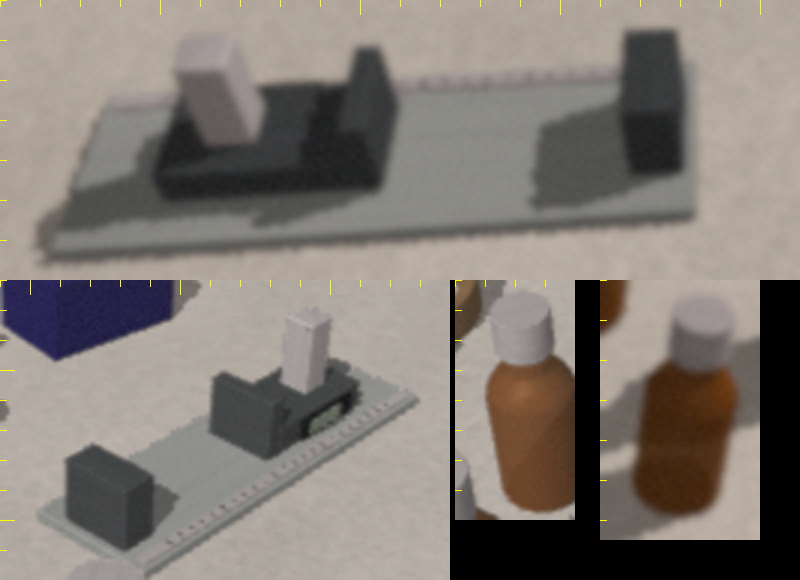

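The crops show clear corners, which I read as follows.

| Point | Scene pixel | Side pixel |
|---|---|---|
| Bed corner | (123.8,286.8) | (338.3,168.3) |
| Bed corner | (283.5,278.3) | (302.7,148) |
| Bed corner | (283,240.5) | (429.3,110) |
| Bed corner | (137,250) | – |
| Slide-jaw lower front corner | (205,271.8) | (379.3,129.3), (360,119.3) |
| Cap top | (400.8,191.3) | (232.3,172) |

```bash
cat > h.py <<'E'
import cv2, numpy as np
from plant import robot
def ray(n,px,c=None):
    c=c or robot.get_calibration(n); R=cv2.Rodrigues(np.array(c["rvec"],float))[0]
    f=200/np.tan(np.radians(c["vertical_fov"]/2))
    d=R.T@np.array([(px[0]-c["cx"])/f,(px[1]-c["cy"])/f,1]); return -R.T@np.array(c["tvec"],float).ravel(), d/np.linalg.norm(d)
def onz(n,px,z,c=None):
    o,d=ray(n,px,c); return o+d*(z-o[2])/d[2]
def tri(p1,p2):
    (a,u),(b,v)=ray("scene",p1),ray("side",p2)
    s=np.linalg.lstsq(np.c_[u,-v],b-a,rcond=None)[0]; p,q=a+u*s[0],b+v*s[1]
    return (p+q)/2, np.linalg.norm(p-q)
E
python3 - <<'E'
from h import *
np.set_printoptions(precision=4,suppress=True)
C=[onz("scene",p,.008) for p in [(123.75,286.75),(283.5,278.25),(283,240.5),(137,250)]]
S=[onz("side",p,.008) for p in [(302.7,148),(338.3,168.3),(429.3,110)]]
print("scene",*C,"side",*S,sep="\n")
print("sizes",[np.linalg.norm(C[i]-C[i-1]) for i in range(4)],np.linalg.norm(S[0]-S[1]),np.linalg.norm(S[1]-S[2]))
print("slide",onz("scene",(205,271.75),.008),onz("side",(379.3,129.3),.008),onz("side",(360,119.3),.008))
print("fixed near",onz("scene",(267.5,268),.008))
print("post",onz("side",(393.3,80.7),.08),onz("scene",(110+205/4,225+50/4),.08))
print("cap",tri((400.75,191.25),(232.3,172)),onz("scene",(400.75,191.25),.112),onz("side",(232.3,172),.112))
E
```

```text
scene
[ 0.5871 -0.2742  0.008 ]
[ 0.6402 -0.0032  0.008 ]
[0.5519 0.0113 0.008 ]
[ 0.5043 -0.2608  0.008 ]
side
[0.63   0.0045 0.008 ]
[0.5437 0.0189 0.008 ]
[ 0.4939 -0.2494  0.008 ]
sizes [np.float64(0.08382849008241594), np.float64(0.2761810205838512), np.float64(0.0894299931245125), np.float64(0.27619587964823217)] 0.08756005759578944 0.2728774714071311
slide [ 0.5901 -0.1367  0.008 ] [ 0.544 -0.129  0.008] [ 0.593  -0.1391  0.008 ]
fixed near [ 0.6105 -0.0272  0.008 ]
post [ 0.5551 -0.1926  0.08  ] [ 0.5579 -0.1927  0.08  ]
cap (array([0.5873, 0.2246, 0.1144]), np.float64(0.001282213754132015)) [0.5852 0.2265 0.112 ] [0.5893 0.2219 0.112 ]
```

Bed sizes come out near 90 × 280 mm (yaw about -10.5°) and the cap height at 114 mm against 112. The two views disagree by several mm though, so I'll refine from above with the wrist camera, first over the bottle and then over the caliper.

```bash
python3 - <<'E'
from h import *
import json
np.set_printoptions(precision=4,suppress=True)
o=robot.observe(); print(o["time"],o["tcp_rot"],o["tool_pos"])
def look(name,p,yaw):
    robot.move_pose(p,[180,0,yaw]); robot.pause(.2)
    c=robot.get_calibration("wrist"); im=robot.grab_frame("wrist"); cv2.imwrite(f"pics/{name}.png",im)
    c={k:np.array(v).tolist() for k,v in c.items()}; json.dump(c,open(f"pics/{name}.json","w"))
    R=cv2.Rodrigues(np.array(c["rvec"]))[0]; print(name,-R.T@np.array(c["tvec"]),"fwd",R[2],robot.observe()["q"],c["vertical_fov"])
for yaw in(79.5,-100.5):
    print(yaw,[robot.ik(p,[180,0,yaw]) for p in([.567,-.127,.35],[.587,.225,.3])])
look("wg",[.567,-.127,.36],79.5)
look("wb",[.587,.225,.32],79.5)
print(robot.observe()["time"])
E
python3 -c "
import cv2,numpy as np
cv2.imwrite('pics/w1.png',np.vstack([cv2.resize(cv2.imread(f'pics/{n}.png'),(480,300)) for n in('wg','wb')]))"
```

```text
0.1 [-179.9328   -0.0144   24.3382] [ 0.2472 -0.5465  0.3032]
79.5 [array([-25.513 ,   3.5486,   7.8484,  94.2998,   0.    ,  74.987 ]), array([  9.0748,  11.0099,  10.667 ,  89.6571,   0.    , 109.5748])]
-100.5 [array([ -25.513 ,    3.5486,    7.8484,   94.2998,    0.    , -105.013 ]), array([  9.0748,  11.0099,  10.667 ,  89.6571,   0.    , -70.4252])]
wg [ 0.5835 -0.0457  0.4299] fwd [-0.0591 -0.3183 -0.9461] [-25.5714   3.8469   9.1972  95.3617  -0.0011  74.9879] 66.19257275747017
wb [0.6041 0.3059 0.3902] fwd [-0.0587 -0.3184 -0.9461] [  8.9854  11.3313  13.127   91.7835  -0.005  109.566 ] 66.19257275747017
3.85
```

View pics/w1.png

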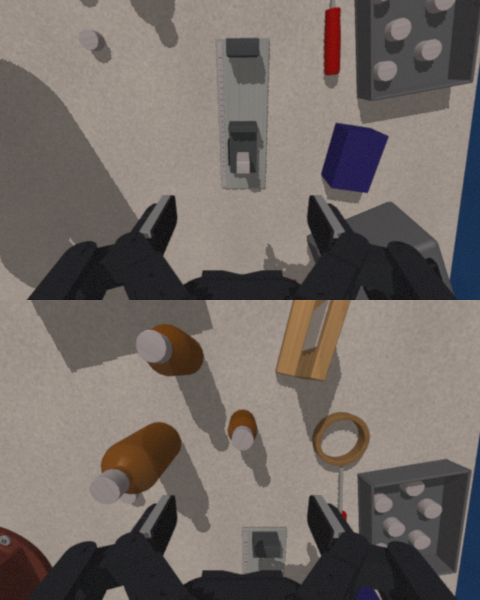

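In the wrist views (half scale in this picture), the caliper spans about (217–269, 38–189), with the fixed jaw at the top and the post at (243,162). The small bottle's cap is at (241,436), with nothing close to it. I'll enlarge both to read the pixels.

Run:
```python
import cv2, numpy as np
def crop(n,x,y,w,h,k):
    c=cv2.imread(f"pics/{n}.png")[y:y+h,x:x+w]
    c=cv2.convertScaleAbs(cv2.resize(c,None,fx=k,fy=k,interpolation=cv2.INTER_CUBIC),alpha=1.4)
    for i in range(0,w,10): cv2.line(c,(i*k,0),(i*k,6 if (x+i)%50 else 14),(0,255,255),1)
    for j in range(0,h,10): cv2.line(c,(0,j*k),(6 if (y+j)%50 else 14,j*k),(0,255,255),1)
    return c
o=np.zeros((600,800,3),np.uint8)
a=crop("wg",280,40,90,120,5); o[:600,:450]=a
b=crop("wg",290,155,80,105,3); o[:315,455:695]=b
e=crop("wb",300,140,50,65,4); o[330:590,455:655]=e
cv2.imwrite("pics/c2.png",o)
# cap mask in wb
im=cv2.imread("pics/wb.png")[140:205,300:350]; hsv=cv2.cvtColor(im,cv2.COLOR_BGR2HSV)
print(cv2.imread("pics/wb.png")[182,321],cv2.imread("pics/wb.png")[182,300])
```

```text
[133 133 143] [88 92 99]
```

View pics/c2.png

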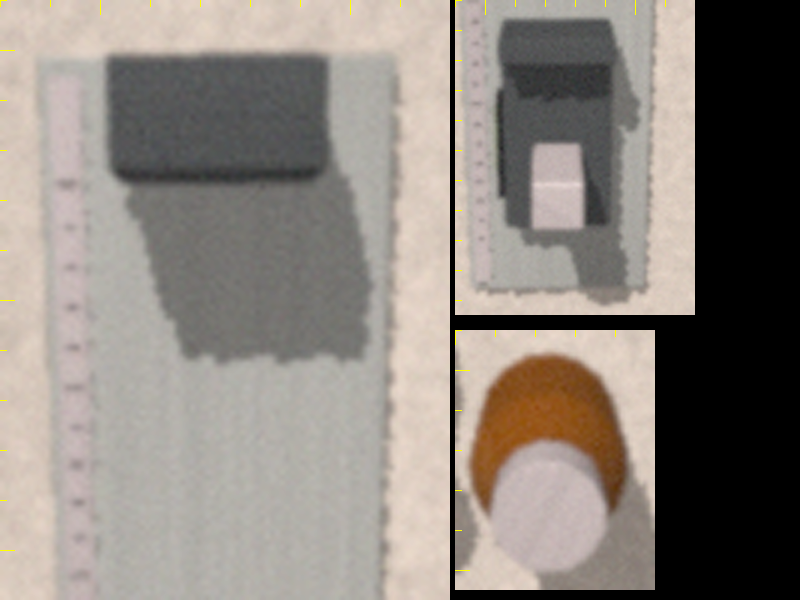

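Full-resolution wrist pixels:
- **Bed corners:** (287.6,51.6), (359.2,51.6), (295.7,251.7) and (354.3,252.3).
- **Post top centre:** (324,223.7).
- **Slide jaw edges:** rows 161.7 and 176.7.
- **Cap top centre:** (323.5,186.3).

Run:
```python
from h import *
import json
np.set_printoptions(precision=4,suppress=True)
g=json.load(open("pics/wg.json")); b=json.load(open("pics/wb.json"))
C=[onz("wrist",p,.008,g)[:2] for p in[(287.6,51.6),(359.2,51.6),(354.3,252.3),(295.7,251.7)]]
print(*C,"sizes",[np.linalg.norm(C[i]-C[i-1]) for i in range(4)])
ctr=np.mean(C,0); v=(C[0]+C[1]-C[2]-C[3]); yaw=np.degrees(np.arctan2(-v[0],v[1])); print("ctr",ctr,"yaw",yaw)
y=np.radians(yaw);R=np.array([[np.cos(y),-np.sin(y)],[np.sin(y),np.cos(y)]])
rel=lambda p,z:R.T@(onz("wrist",p,z,g)[:2]-ctr)
print("slide front bottom",rel((324,161.7),.008),"top",rel((324,161.7),.052),rel((324,176.7),.052))
print("post",rel((324,223.7),.08),"fixed edge top",rel((280+218/5,40+172/5),.052),"bottom",rel((280+218/5,40+180/5),.008))
print("cap",onz("wrist",(323.5,186.25),.112,b), "diam",np.linalg.norm(onz("wrist",(300+36/4,186),.112,b)-onz("wrist",(300+153/4,186),.112,b)))
```

```text
[0.5501 0.0122] [ 0.6379 -0.0042] [ 0.5898 -0.2812] [ 0.5011 -0.2636] sizes [np.float64(0.2800882757556114), np.float64(0.08931257589490751), np.float64(0.2811461712890115), np.float64(0.09045395016067857)]
ctr [ 0.5698 -0.1342] yaw -9.963196300386626
slide front bottom [-0.0004  0.001 ] top [-0.0005  0.0103] [-0.0007 -0.009 ]
post [-0.0013 -0.0617] fixed edge top [-0.0002  0.1114] bottom [0.    0.112]
cap [0.5902 0.2252 0.112 ] diam 0.02761265347475256
```

All the checks agree: the bed measures 90 × 280 mm, the fixed face is at 0.111 (0.110 given), the cap is 27.6 mm across (28), and the jaw opening is about 107 mm. Next I'll grasp the bottle.

Run:
```python
from h import *
np.set_printoptions(precision=4,suppress=True)
Y=80.03
robot.move_pose([.5902,.2252,.25],[180,0,Y])
print(robot.line_to([.5902,.2252,.157],vel=.08,guard=8), robot.observe()["tool_pos"])
robot.set_gripper(.0); o=robot.observe(); print(o["gripper_width"],o["gripper_force"],o["tool_pos"])
robot.line_to([.5902,.2252,.19],vel=.06); robot.line_to([.5902,.2252,.33],vel=.15)
o=robot.observe(); print(o["gripper_width"],o["gripper_force"],o["ft_force"],o["time"])
cv2.imwrite("pics/lift.png",np.hstack([robot.grab_frame("side")[:,100:420],robot.grab_frame("scene")[:,200:520]]))
```

```text
False [0.5906 0.2253 0.1577]
0.026702451288119333 58.820013999938965 [0.5902 0.2253 0.1573]
0.026750626052928477 59.03818130493164 [ 0.6401 -0.3986 -2.2686] 7.9
```

View pics/lift.png

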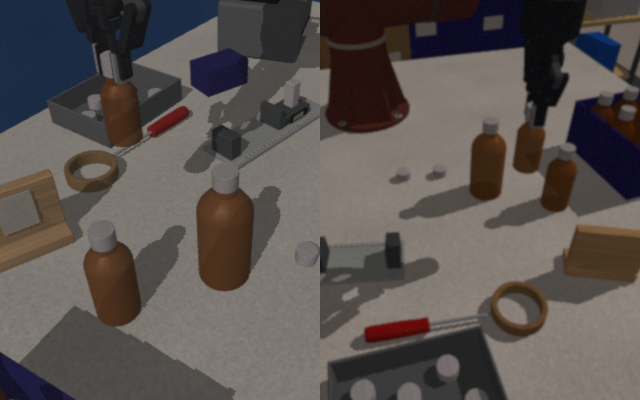

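The bottle hangs upright from its cap in both views (side about (120,100), scene about (528,145) in this picture). Grip width is 26.7 mm and the weight reads about 2.3 N. Now I'll place it.

Run:
```python
from h import *
np.set_printoptions(precision=4,suppress=True)
x,y=np.array([.5698,-.1342])+.078*np.array([.173,.985])
robot.line_to([x,y,.33],vel=.15)
robot.line_to([x,y,.18],vel=.1); robot.pause(.2)
hit=robot.line_to([x,y,.157],vel=.02,guard=4); o=robot.observe()
print(hit,o["tool_pos"],o["ft_force"],o["time"])
cv2.imwrite("pics/place.png",np.hstack([robot.grab_frame("side")[:,200:520],robot.grab_frame("scene")[:,100:420]]))
```

```text
True [ 0.5832 -0.0573  0.1652] [-0.2434  0.0427  6.0827] 12.6417
```

View pics/place.png

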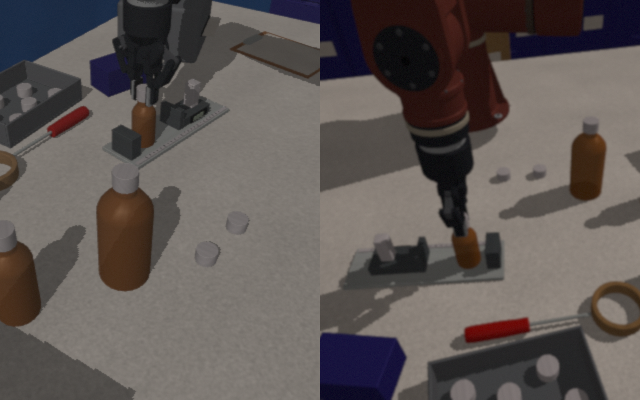

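It touched the bed at z = 0.165, exactly 8 mm above the grasp height on the table, and it stands upright in front of the fixed jaw at (467,248) in the right-hand picture. Next I'll release it and grip the post, with the wrist camera turned away from the bottle.

Run:
```python
from h import *
np.set_printoptions(precision=4,suppress=True)
c=np.array([.5698,-.1342]); u=np.array([.173,.985])
x,y=c+.078*u
robot.set_gripper(.085); robot.pause(.3)
robot.line_to([x,y,.27],vel=.1); robot.pause(.1)
p=c-.0617*u
robot.move_pose([*p,.22],[180,0,-99.97])
h=robot.line_to([*p,.113],vel=.08,guard=8); print(h)
robot.set_gripper(0); o=robot.observe(); print(o["gripper_width"],o["gripper_force"],o["tool_pos"],o["ft_force"],o["time"])
cv2.imwrite("pics/grip.png",np.hstack([robot.grab_frame("side")[:,200:520],robot.grab_frame("scene")[:,100:420]]))
```

```text
False
0.02119238728944819 60.447322726249695 [ 0.5566 -0.1945  0.1133] [-20.7624   3.0121  15.5254] 19.8917
```

View pics/grip.png

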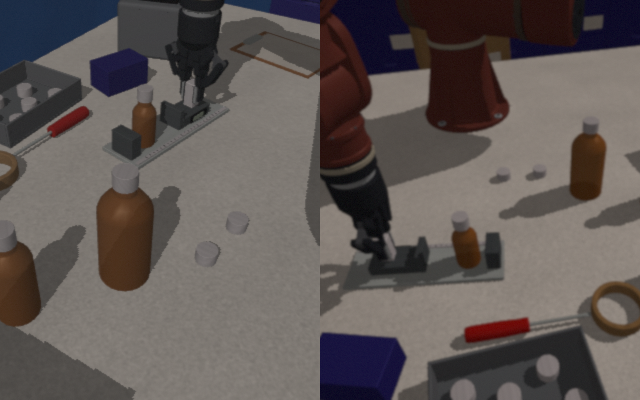

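The post is gripped (21.2 mm wide) and the bottle stands free. The side load means about 1 to 2 mm of misalignment, so I'll relieve that while sliding, then close slowly with a guard.

Run:
```python
from h import *
np.set_printoptions(precision=4,suppress=True)
c=np.array([.5698,-.1342]); u=np.array([.173,.985]); ux=np.array([.985,-.173])
P=lambda y:[*(c-.0013*ux+y*u),.1145]
def rep(h):
    o=robot.observe(); t=np.array(o["tool_pos"])[:2]-c; f=np.array(o["ft_force"])
    print(h,"gauge xy",t@ux,t@u,"F along",f[:2]@u,"across",f[:2]@ux,f[2],o["time"])
rep(robot.line_to(P(-.045),vel=.04,guard=40))
rep(robot.line_to(P(-.014),vel=.05,guard=15))
robot.pause(.2); rep(0)
rep(robot.line_to(P(.012),vel=.015,guard=10))
robot.pause(.3); rep(0)
cv2.imwrite("pics/shut.png",np.hstack([robot.grab_frame("side")[:,200:520],robot.grab_frame("scene")[:,100:420]]))
```

```text
False gauge xy -0.002792044326089198 -0.04452226131153658 F along 2.0149766817638683 across -6.264738514554636 -1.8081503770776752 20.5583
False gauge xy -0.002651279527489241 -0.013536249197792952 F along 1.1594847162124504 across -4.937165068006209 -1.8833539046227143 21.325
0 gauge xy -0.0026612424375587877 -0.013616519341382721 F along 1.7297317533973338 across -5.651415037957807 -1.9265243022361709 21.525
True gauge xy -0.002605542014516907 0.0030926029275539185 F along -2.877208120752518 across -0.3350247238497069 3.418253434421513 22.6667
0 gauge xy -0.0026295546008836814 0.003084786371070105 F along -2.977952002264465 across -0.10418867084549534 4.971913881552762 22.9667
```

View pics/shut.png

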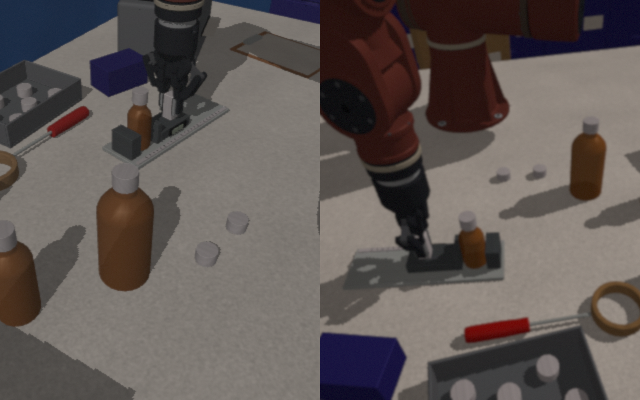

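The jaw is at about 0.067, where a 44 mm bottle touches both jaws, and the reaction has started. I'll press more firmly before letting go.

Run:
```python
from h import *
c=np.array([.5698,-.1342]); u=np.array([.173,.985]); ux=np.array([.985,-.173])
def rep(h):
    o=robot.observe(); t=np.array(o["tool_pos"])[:2]-c; f=np.array(o["ft_force"])
    print(h,"y",t@u,"F along",f[:2]@u,"across",f[:2]@ux,f[2],o["time"])
t=np.array(robot.observe()["tool_pos"])
rep(robot.line_to([*(t[:2]+.006*u),t[2]],vel=.01,guard=12)); robot.pause(.4); rep(0)
```

```text
True y 0.0032823948218817667 F along -2.4371004045085862 across -1.2276088413810144 2.9972132307186534 23.3917
0 y 0.003230729313754381 F along -2.0032515050924022 across 0.3497359242808114 5.211394858414591 23.7917
```

The guard stop relaxes the target, so I'll press with a small unguarded 1.5 mm push (stiffness is about 15 N/mm) and hold it.

Run:
```python
from h import *
c=np.array([.5698,-.1342]); u=np.array([.173,.985]); ux=np.array([.985,-.173])
def rep(h):
    o=robot.observe(); t=np.array(o["tool_pos"])[:2]-c; f=np.array(o["ft_force"])
    print(h,"y",t@u,"F along",f[:2]@u,"across",f[:2]@ux,f[2],o["time"])
t=np.array(robot.observe()["tool_pos"])
rep(robot.line_to([*(t[:2]+.0015*u),t[2]],vel=.005)); robot.pause(.4); rep(0)
robot.set_gripper(.085); robot.pause(.2); rep(1)
t=np.array(robot.observe()["tool_pos"])
robot.line_to([*t[:2],.25],vel=.1)
robot.move_pose([.52,-.25,.32],[180,0,-99.97]); rep(2)
im=np.hstack([cv2.resize(robot.grab_frame("side")[80:200,280:430],(400,320)),cv2.resize(robot.grab_frame("scene")[190:310,190:340],(400,320))])
cv2.imwrite("pics/end.png",im)
```

```text
False y 0.0035199708335050942 F along -9.517619691734518 across -1.2877253110251905 2.00514126568181 24.2167
0 y 0.0035168261020690618 F along -9.593930929798226 across -1.3966372776078442 3.078042712339898 24.6167
1 y 0.004735468012060932 F along 0.9006103043996794 across -0.0008545394405362125 -0.5721391906819808 25.45
2 y -0.12297437514636866 F along -0.3366555301738683 across -0.02133851176287345 0.2512756978218339 27.6083
```

View pics/end.png

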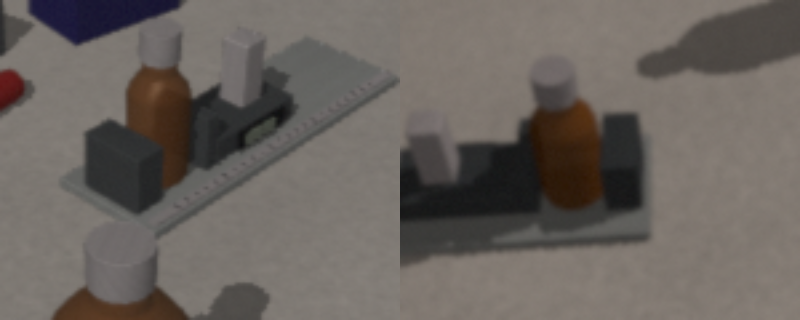

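The bottle stands upright and touches both jaws, (160,130) in the left half and (570,150) in the right. A 9.5 N press was held for 0.4 s, so I'm handing the job in.

```bash
python3 -c "
from plant import robot
print(robot.job_done())"
```

```text
the job is handed in; nothing more can be done
None
```

I handed the job in at about 28 s of the 48 s allowed: the smallest bottle stands upright on the caliper bed, and the sliding jaw was pressed against it at about 9.5 N and left closed on it. No verdict was returned.

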